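# Check a batch of plunger isolators and sort out the stickers

## Robot

A 6-joint arm with a two-finger parallel gripper is mounted at the origin on the work surface. World frame = base frame: x ahead of the robot, y to its left, z up, the work surface at z = 0. Lengths are in m, angles in rad, forces in N, time in s.
With the tool pointing down it reaches from about 0.35 to 0.775 m from the base axis. Payload 5.5 kg.
Tool frame: the origin (TCP) lies between the finger pads; the fingertips stand 8 mm ahead of it and the grasp point (between the pads) lies 11 mm behind it; z points along the fingers, y is the line along which they close (so a half turn about z gives the same grasp; the last joint's range is limited). The gripper opens to 85 mm and grips with 20 to 120 N. Pads are 22 mm wide; open, the fingers measure 114 mm over their backs; the gripper's body (76 mm by 85 mm) begins 54 mm behind the grasp point. The pads swing forward as they close: fully open they stand 13 mm farther back than shut.
Start: joints at [1.074, 0.313, 0.046, 1.304, 0, 1.431], TCP at [0.201, 0.539, 0.239] pointing down, gripper open.
Joint ranges: [-2.76, 2.76], [-0.86, 1.69], [-1.03, 1.26], [-2.2, 2.34], [-1.47, 1.5], [-3.14, 3.14]. Speed limits (rad/s): [2.57, 2.57, 3.14, 3.14, 3.14, 3.14].

## Interface

Orientations are given as a unit quaternion [w, x, y, z].
In Python, from workcell import status, vision, job gives the robot as it stands. The module is installed in compiled form; this text tells all that it offers.
- The arm moves only by the tool apply_moves, never from a script. Its argument "moves" is one flat list of numbers, 6 for each row, row after row: the shift along the world's x, y, z in units of 25 mm (1.0 is 25 mm), then the turn, a rotation vector about the world's x, y, z in rad. In form: [x, y, z, rx, ry, rz, x, y, z, rx, ry, rz, ...]. A call has 1 to 20 rows; each row is the pose to reach, as a shift and turn from the pose commanded when the call began; what a row does not reach only later rows make up. A row lasts 1/12 s, in which the tool goes at most 41.7 mm and 7.16 degrees, less where a joint would pass 70% of its speed; a pose out of reach is approached as far as the arm can. A call with a gripper value outside its range is refused whole. "claw" is the opening in per cent of the stroke, from 0 (shut) to 100 (fully open), set as the call begins (left out, the last holds). The fingers move at their own pace and stop on an object; "newtons" is the grip in N (left out, the last holds). Time passes only in rows, so rows that repeat a pose let the fingers close. It gives the time, the measured TCP pose, the force, the opening and the grip force at its end, in the units of the state.
- status.get_state(): the state, without advancing time (a new reading comes with each control period).
- vision.read_camera(name): name is "scene" or "top" or "wrist"; returns a dict with "image" (400x640x3 uint8, blue, green, red), "camera_matrix" (3x3 intrinsics, pixels), "camera_from_world" (4x4, takes a point from world to camera coordinates). Camera axes: x right, y down, z forward; pixel columns grow to the right and rows downward; lengths in m; the calibration is good to about 2 mm. A picture is of the moment at which its call begins. There is no depth.
- job.hand_in(): hands the job in; it is judged then, once.
The state is a dict: "clock": time; "joint_pos": joint angles; "qvel": joint speeds; "tau": joint torques, N m; "tcp_pos": TCP position; "orientation": TCP orientation; "wrist_force": force on the tool from outside, world axes, zero at the start; "ft_torque": the same for the moment, N m; "finger_gap": finger opening in m; "grip_force": force on a finger pad.
Only numpy, scipy, OpenCV 4.12 (cv2) and the standard library are available. Lean on these libraries where they do the work, as an engineer would, in place of code of your own. Each camera call takes 0.05 s, during which the arm holds its last target. There are 200 camera calls.

## Task

Check this batch of battery isolators before they go into the van panel: stand the toppled one upright and let go of it, and push every red plunger through its stroke as far as it will go. Stand those whose plunger goes fully home upright in the green tray, put those that stick part-way into the orange bin, and leave the other things on the panel where they are.

Things in the scene. Friction and masses are not known exactly. Their poses are not given: they have to be found in the camera images.
- isolator_a: battery isolator, 190 g: black housing 44 x 44 mm, 60 mm tall, grey band at its foot, round red plunger head on top (30 mm across), 6 mm brass studs on two top corners. Origin on its axis, 40 mm above its underside; z points out through the head; x, y square to the sides. Head top 52 mm above the origin when out. Stands, or lies toppled on a side (origin 22 mm up). May be absent; all look alike
- plunger_a (a joint): plunger travel of isolator_a in m: 0 out, 0.022 fully home (head against housing); grows as pushed in. Takes 4 to 7 N, no spring, stays where left; starts 0 to 3 mm in. A good one goes fully home; a sticking one stops dead after 8 to 14 mm, even at 25 N. This cannot be seen, only found by pushing
- isolator_b: battery isolator, 190 g: black housing 44 x 44 mm, 60 mm tall, grey band at its foot, round red plunger head on top (30 mm across), 6 mm brass studs on two top corners. Origin on its axis, 40 mm above its underside; z points out through the head; x, y square to the sides. Head top 52 mm above the origin when out. Stands, or lies toppled on a side (origin 22 mm up). May be absent; all look alike
- plunger_b (a joint): plunger travel of isolator_b in m: 0 out, 0.022 fully home (head against housing); grows as pushed in. Takes 4 to 7 N, no spring, stays where left; starts 0 to 3 mm in. A good one goes fully home; a sticking one stops dead after 8 to 14 mm, even at 25 N. This cannot be seen, only found by pushing
- isolator_c: battery isolator, 190 g: black housing 44 x 44 mm, 60 mm tall, grey band at its foot, round red plunger head on top (30 mm across), 6 mm brass studs on two top corners. Origin on its axis, 40 mm above its underside; z points out through the head; x, y square to the sides. Head top 52 mm above the origin when out. Stands, or lies toppled on a side (origin 22 mm up). May be absent; all look alike
- plunger_c (a joint): plunger travel of isolator_c in m: 0 out, 0.022 fully home (head against housing); grows as pushed in. Takes 4 to 7 N, no spring, stays where left; starts 0 to 3 mm in. A good one goes fully home; a sticking one stops dead after 8 to 14 mm, even at 25 N. This cannot be seen, only found by pushing
- isolator_d: battery isolator, 190 g: black housing 44 x 44 mm, 60 mm tall, grey band at its foot, round red plunger head on top (30 mm across), 6 mm brass studs on two top corners. Origin on its axis, 40 mm above its underside; z points out through the head; x, y square to the sides. Head top 52 mm above the origin when out. Stands, or lies toppled on a side (origin 22 mm up). May be absent; all look alike
- plunger_d (a joint): plunger travel of isolator_d in m: 0 out, 0.022 fully home (head against housing); grows as pushed in. Takes 4 to 7 N, no spring, stays where left; starts 0 to 3 mm in. A good one goes fully home; a sticking one stops dead after 8 to 14 mm, even at 25 N. This cannot be seen, only found by pushing
- isolator_e: battery isolator, 190 g: black housing 44 x 44 mm, 60 mm tall, grey band at its foot, round red plunger head on top (30 mm across), 6 mm brass studs on two top corners. Origin on its axis, 40 mm above its underside; z points out through the head; x, y square to the sides. Head top 52 mm above the origin when out. Stands, or lies toppled on a side (origin 22 mm up). May be absent; all look alike
- plunger_e (a joint): plunger travel of isolator_e in m: 0 out, 0.022 fully home (head against housing); grows as pushed in. Takes 4 to 7 N, no spring, stays where left; starts 0 to 3 mm in. A good one goes fully home; a sticking one stops dead after 8 to 14 mm, even at 25 N. This cannot be seen, only found by pushing
- isolator_f: battery isolator, 190 g: black housing 44 x 44 mm, 60 mm tall, grey band at its foot, round red plunger head on top (30 mm across), 6 mm brass studs on two top corners. Origin on its axis, 40 mm above its underside; z points out through the head; x, y square to the sides. Head top 52 mm above the origin when out. Stands, or lies toppled on a side (origin 22 mm up). May be absent; all look alike
- plunger_f (a joint): plunger travel of isolator_f in m: 0 out, 0.022 fully home (head against housing); grows as pushed in. Takes 4 to 7 N, no spring, stays where left; starts 0 to 3 mm in. A good one goes fully home; a sticking one stops dead after 8 to 14 mm, even at 25 N. This cannot be seen, only found by pushing
- pass_tray: green tray for good isolators, fixed: 260 mm along its x, 150 mm along its y, floor 5 mm thick, walls 5 mm thick and 14 mm high over the table. Origin at the centre of its underside, on the table. It may be left or right of the robot
- reject_bin: orange bin for rejects, fixed: 260 mm along its x, 160 mm along its y, floor 5 mm thick, walls 5 mm thick and 36 mm high over the table. Origin at the centre of its underside, on the table. It lies on the other side from the tray
- busbar: red busbar base 88 x 44 x 12 mm with four steel studs to 24 mm high, long side along its x; bystander. Origin at the centre of its underside
- tape_roll: roll of pale tape lying flat, 80 mm across, 25 mm high; bystander. Origin at the centre of its underside
- driver_yellow: screwdriver with yellow handle lying towards the back; bystander. Origin on its underside
- driver_green: screwdriver with green handle lying towards the back; bystander. Origin on its underside
Not all that is in view belongs to the job. Leave any blue or white look-alike of the isolator_a alone.

How it is judged:
On the way:
1. the isolator that lay toppled stands upright on its foot, let go and still (angle between each of isolator_a, isolator_b's own z axis and vertical below 0.1 rad and height (world z) of each of isolator_a, isolator_b below 0.052 m and contact force between each of isolator_a, isolator_b and the fingers below 0.2 N and linear speed of each of isolator_a, isolator_b below 0.03 m/s), for 0.2 s.
At the end, for the whole second after the job is handed in: every isolator present whose plunger can go home stands upright (within 0.12 rad) on the floor of the green tray with its plunger pushed home (beyond 19 of 22 mm); every one that sticks lies or stands inside the orange bin with its plunger pushed to where it sticks (beyond 6 mm); all at rest (x of isolator_a in the frame of pass_tray between -0.107 and 0.107 m and y of isolator_a in the frame of pass_tray between -0.052 and 0.052 m and z of each of isolator_a, isolator_c, isolator_d in the frame of pass_tray below 0.052 m and linear speed of each of isolator_a, isolator_c, isolator_d, isolator_b, isolator_e, isolator_f below 0.02 m/s and angle between each of isolator_a, isolator_c, isolator_d's own z axis and vertical below 0.12 rad and value of joint each of plunger_a, plunger_c, plunger_d above 0.019 m and x of isolator_c in the frame of pass_tray between -0.107 and 0.107 m and y of isolator_c in the frame of pass_tray between -0.052 and 0.052 m and x of isolator_d in the frame of pass_tray between -0.107 and 0.107 m and y of isolator_d in the frame of pass_tray between -0.052 and 0.052 m and x of isolator_b in the frame of reject_bin between -0.12 and 0.12 m and y of isolator_b in the frame of reject_bin between -0.07 and 0.07 m and z of each of isolator_b, isolator_e, isolator_f in the frame of reject_bin below 0.055 m and value of joint each of plunger_b, plunger_e, plunger_f above 0.006 m and x of isolator_e in the frame of reject_bin between -0.12 and 0.12 m and y of isolator_e in the frame of reject_bin between -0.07 and 0.07 m and x of isolator_f in the frame of reject_bin between -0.12 and 0.12 m and y of isolator_f in the frame of reject_bin between -0.07 and 0.07 m); the robot touches nothing.
It fails at once if a bystander (busbar, tape roll, screwdrivers) is moved more than 5 cm (distance of any of busbar, tape_roll, driver_yellow, driver_green from where it was at the start of the episode above 0.05 m).
Of isolator_a, isolator_b only 1 to 1 are there at a start; the rules pass over those that are not, and their reading is None.
Of isolator_c, isolator_d, isolator_e, isolator_f only 2 to 3 are there at a start; the rules pass over those that are not, and their reading is None.
At some moment in a run one of isolator_a, isolator_b, isolator_c, isolator_d, isolator_e, isolator_f may be knocked a few centimetres aside while the robot is not near it.
Once in a run the grip may slacken for a moment while it holds something.
It also fails if it takes over 210 s, if anything falls off the work surface, if the arm or the gripper's body presses on something with over 40 N, if the wrist force passes 120 N, or if a joint passes its speed limit or range.

## Working session

There is one attempt and no reset: what is moved stays moved. The work goes in short steps, Python scripts to look and compute and a tool call to move; the robot and the scene stay as the last step left them, time stands still between calls to the robot, and variables do not carry over. Pictures are saved under pics/ and viewed, at most 14 in all, crops included, and the job is handed in when it is done.

Besides the shell and the picture viewer there is one more tool, called after "Request:" as a command line: name --argument value ..., lists and objects as JSON in quotes. apply_moves: Moves the arm, as the interface text tells. Its arguments: {"type":"object","properties":{"moves":{"type":"array","items":{"type":"number"}},"claw":{"type":"number"},"newtons":{"type":"number"}},"required":["moves"]}

```bash
mkdir -p pics
cat > h.py <<'E'
import numpy as np, cv2
from workcell import status, vision, job
def cam(n):
    d=vision.read_camera(n); return d["image"],np.array(d["camera_matrix"]),np.array(d["camera_from_world"])
def ray(uv,K,T):
    R,t=T[:3,:3],T[:3,3]; o=-R.T@t
    d=R.T@np.linalg.solve(K,[uv[0],uv[1],1.0]); return o,d/np.linalg.norm(d)
def onz(uv,K,T,z):
    o,d=ray(uv,K,T); return o+d*(z-o[2])/d[2]
def proj(p,K,T):
    c=T[:3,:3]@np.asarray(p)+T[:3,3]; q=K@c; return q[:2]/q[2]
def tri(rs):
    A=np.zeros((3,3));b=np.zeros(3)
    for o,d in rs:
        P=np.eye(3)-np.outer(d,d);A+=P;b+=P@o
    x=np.linalg.solve(A,b); return x,[float(np.linalg.norm((np.eye(3)-np.outer(d,d))@(x-o))) for o,d in rs]
def red(im):
    h=cv2.cvtColor(im,cv2.COLOR_BGR2HSV); return (((h[...,0]<8)|(h[...,0]>172))&(h[...,1]>130)&(h[...,2]>70)).astype(np.uint8)
def blobs(m,amin=40):
    n,l,s,c=cv2.connectedComponentsWithStats(m); return [(c[i].round(1),s[i].tolist()) for i in range(1,n) if s[i][4]>=amin]
E
python3 - <<'E'
from h import *
for n in("scene","top"):
    im,K,T=cam(n); cv2.imwrite(f"pics/{n}0.png",im); np.savez(f"{n}0.npz",im=im,K=K,T=T)
    print(n,K.round(1).tolist(),T.round(3).tolist()); 
    for b in blobs(red(im)): print(b)
print(status.get_state())
E
```

```text
scene [[407.7, 0.0, 320.8], [0.0, 407.7, 201.8], [0.0, 0.0, 1.0]] [[0.734, 0.679, -0.014, -0.39], [0.465, -0.518, -0.718, -0.202], [-0.495, 0.521, -0.696, 1.409], [0.0, 0.0, 0.0, 1.0]]
(array([302.5, 152.5]), [299, 148, 8, 10, 59])
(array([381. , 172.4]), [376, 169, 11, 8, 74])
(array([300.1, 177.2]), [297, 172, 7, 11, 52])
(array([326.6, 200.4]), [322, 196, 10, 10, 74])
(array([288. , 209.8]), [285, 205, 7, 11, 59])
(array([328., 222.]), [323, 217, 11, 11, 104])
(array([250.1, 237.7]), [235, 223, 30, 29, 330])
(array([287.5, 249.2]), [282, 244, 12, 12, 122])
top [[380.9, 0.0, 318.4], [0.0, 380.9, 198.3], [0.0, 0.0, 1.0]] [[0.011, -0.999, 0.032, -0.017], [-0.982, -0.017, -0.187, 0.522], [0.188, -0.029, -0.982, 0.782], [0.0, 0.0, 0.0, 1.0]]
(array([341.5, 155.1]), [335, 148, 14, 15, 163])
(array([225.4, 161.1]), [219, 154, 14, 15, 170])
(array([401.7, 161.5]), [395, 155, 15, 14, 166])
(array([292.8, 205. ]), [287, 201, 13, 9, 59])
(array([393.1, 239.7]), [381, 219, 26, 42, 572])
(array([336.7, 230.3]), [331, 227, 13, 8, 61])
(array([280.5, 263.6]), [274, 261, 14, 7, 66])
(array([235.7, 302.2]), [232, 295, 9, 15, 79])
{'clock': 0.1, 'joint_pos': array([1.07438795e+00, 3.13976091e-01, 4.50896164e-02, 1.30361300e+00,
       7.75927456e-06, 1.43119045e+00]), 'qvel': array([-0.00134409, -0.0003016 ,  0.00038073,  0.00064262, -0.00124225,
       -0.00010466]), 'tau': array([ 3.89271387e-03, -4.81724024e+01,  2.99243617e+01,  1.27205884e-02,
       -5.29630142e-05,  3.85216254e-06]), 'tcp_pos': array([0.20063028, 0.53838361, 0.23846793]), 'orientation': array([-2.69950859e-04,  1.77456364e-01,  9.84128302e-01, -8.07664894e-04]), 'wrist_force': array([-0.33294755, -0.62983077, -0.54031149]), 'ft_torque': array([ 0.00390156, -0.06487603,  0.02487737]), 'grip_force': 0.0, 'finger_gap': 0.08555620378330007}
```

View pics/top0.png

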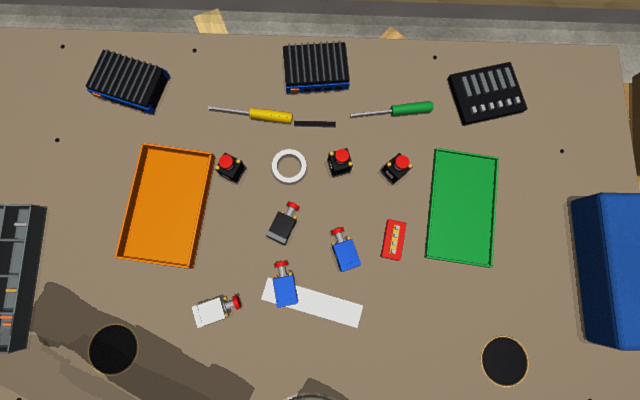

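View pics/scene0.png

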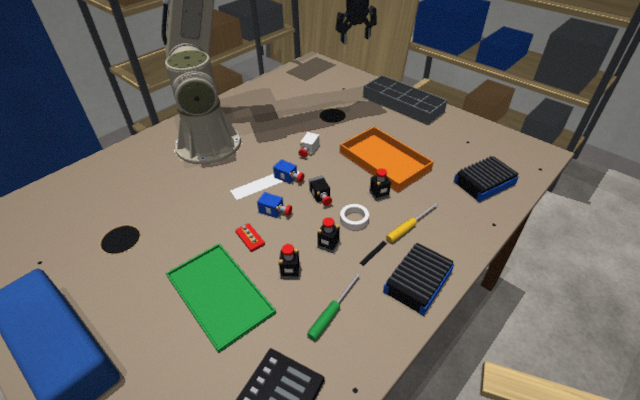

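The top view shows three standing black isolators with heads at (225,161), (341,155) and (401,161), and a toppled black one at (283,222) with its head at (293,205).

Possible confusions:
- Blue look-alikes at (345,248) and (285,285).
- White look-alike at (212,310).
- Red busbar at (393,240).

The orange bin is on the left (+y) and the green tray on the right.

Run:
```python
from h import *
S=np.load("scene0.npz");P=np.load("top0.npz")
rs=lambda u:ray(u,S["K"],S["T"]); rp=lambda u:ray(u,P["K"],P["T"])
for n,a,b in [("L",(225.4,161.1),(381,172.4)),("M",(341.5,155.1),(328,222)),("R",(401.7,161.5),(287.5,249.2)),("topplehead",(292.8,205),(326.6,200.4))]:
    x,e=tri([rp(a),rs(b)]); print(n,x.round(4),np.round(e,4),np.hypot(*x[:2]).round(3))
im=P["im"]
h=cv2.cvtColor(im,cv2.COLOR_BGR2HSV)
for n,lo,hi in [("green",50,75),("orange",9,20)]:
    m=((h[...,0]>lo)&(h[...,0]<hi)&(h[...,1]>150)&(h[...,2]>60)).astype(np.uint8)
    c=max(cv2.findContours(m,0,2)[0],key=cv2.contourArea)
    r=cv2.approxPolyDP(c,8,True)[:,0]; zt=.014 if n=="green" else .036
    w=np.array([onz(p,P["K"],P["T"],zt) for p in r]); print(n,r.tolist(),w.round(3).tolist(),w.mean(0).round(3))
v=im.max(2); crop=im[195:250,260:305]
m=(v<75).astype(np.uint8)
for b in blobs(m,150):
    if 190<b[0][0]<420 and 140<b[0][1]<260: print(b)
cv2.imwrite("pics/crop1.png",cv2.resize(im[140:250,205:425],None,fx=3.5,fy=3.5,interpolation=cv2.INTER_CUBIC))
```

```text
L [0.5919 0.1889 0.0827] [0.0009 0.0009] 0.621
M [ 0.6101 -0.0569  0.0849] [0.0002 0.0002] 0.613
R [ 0.5984 -0.1859  0.0858] [0.0001 0.0001] 0.627
topplehead [0.511  0.047  0.0217] [0.0002 0.0002] 0.513
green [[436, 149], [425, 255], [491, 266], [497, 158]] [[0.652, -0.287, 0.014], [0.404, -0.25, 0.014], [0.381, -0.398, 0.014], [0.633, -0.432, 0.014]] [ 0.518 -0.342  0.014]
orange [[142, 143], [114, 257], [192, 267], [214, 156]] [[0.644, 0.389, 0.036], [0.39, 0.423, 0.036], [0.371, 0.257, 0.036], [0.617, 0.226, 0.036]] [0.506 0.324 0.036]
(array([338. , 165.9]), [327, 151, 25, 26, 333])
(array([393.4, 171. ]), [381, 153, 29, 32, 342])
(array([232.7, 171. ]), [216, 156, 30, 27, 368])
(array([282.2, 226.1]), [267, 212, 30, 33, 487])
```

View pics/crop1.png

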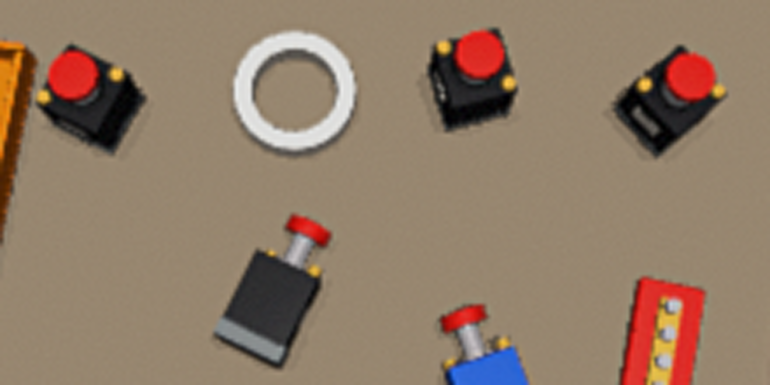

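The crop confirms the toppled black unit and the three standing ones. The triangulated head heights of 83–86 mm (toppled head 22 mm) match the text. I'll move over the left isolator with the gripper shut.

Request:
apply_moves --moves '[15.6, -14, 0, 0, 0, 0, 15.6, -14, 0, 0, 0, 0, 15.6, -14, 0, 0, 0, 0, 15.6, -14, 0, 0, 0, 0, 15.6, -14, 0, 0, 0, 0, 15.6, -14, 0, 0, 0, 0, 15.6, -14, 0, 0, 0, 0, 15.6, -14, 0, 0, 0, 0, 15.6, -14, 0, 0, 0, 0, 15.6, -14, 0, 0, 0, 0, 15.6, -14, 0, 0, 0, 0, 15.6, -14, 0, 0, 0, 0, 15.6, -14, 0, 0, 0, 0, 15.6, -14, 0, 0, 0, 0, 15.6, -14, 0, 0, 0, 0, 15.6, -14, 0, 0, 0, 0, 15.6, -14, 0, 0, 0, 0]' --claw 0

```text
clock: 1.52
tcp_pos: [0.5898, 0.1897, 0.2392]
orientation: [-0.0, 0.177, 0.984, 0.0]
wrist_force: [-0.6, -0.8, -0.2]
finger_gap: -0.0002
grip_force: 0.0
```

Run:
```python
from h import *
im,K,T=cam("wrist"); cv2.imwrite("pics/w1.png",im); np.savez("w1.npz",im=im,K=K,T=T)
print(T.round(3).tolist(),K[0,0])
for b in blobs(red(im)): print(b, onz(b[0],K,T,.09).round(4))
```

```text
[[0.347, 0.938, 0.0, -0.384], [0.894, -0.331, 0.302, -0.504], [0.283, -0.105, -0.953, 0.233], [0.0, 0.0, 0.0, 1.0]] 341.27970352920164
(array([109.9,   5.9]), [99, 0, 25, 17, 235]) [0.4076 0.0924 0.09  ]
(array([ 48.9, 127.2]), [32, 115, 35, 25, 567]) [ 0.4675 -0.0007  0.09  ]
(array([162.3, 145.3]), [147, 139, 32, 13, 327]) [0.513  0.0794 0.09  ]
(array([318.7, 186. ]), [302, 169, 34, 35, 928]) [0.5912 0.1893 0.09  ]
(array([ 86.8, 288.8]), [69, 274, 36, 31, 841]) [ 0.6097 -0.0535  0.09  ]
```

View pics/w1.png

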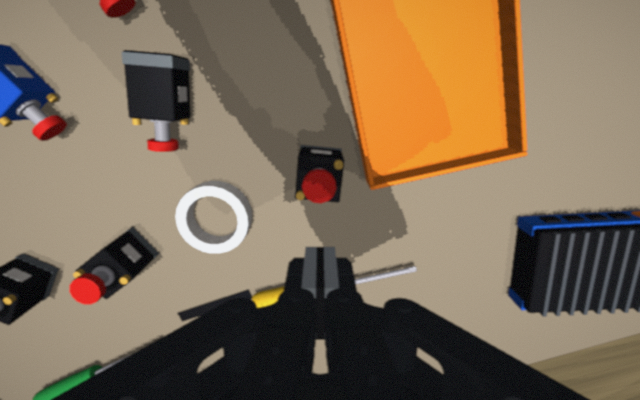

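The wrist view shows the left isolator with its head at (319,186), which I measure at (0.591, 0.189). It stands beside the orange bin's corner. The toppled one is at (157,100). I'll take yaw from the brass studs, then push.

```bash
cat >> h.py <<'E'
def studs(im,K,T,z=.066,near=None,r=.05):
    h=cv2.cvtColor(im,cv2.COLOR_BGR2HSV); m=((h[...,0]>12)&(h[...,0]<32)&(h[...,1]>110)&(h[...,2]>90)).astype(np.uint8)
    out=[]
    for b in blobs(m,6):
        if b[1][4]>300: continue
        p=onz(b[0],K,T,z)
        if near is None or np.hypot(*(p[:2]-near))<r: out.append((b[0].tolist(),b[1][4],p.round(4).tolist()))
    return out
E
python3 - <<'E'
from h import *
S=np.load("w1.npz")
for n,near in [("L",(.591,.189)),("M",(.61,-.056))]:
    s=studs(S["im"],S["K"],S["T"],near=np.array(near)); print(n,s)
P=np.load("top0.npz")
for n,near in [("L",(.591,.189)),("M",(.61,-.057)),("R",(.598,-.186))]: print(n,studs(P["im"],P["K"],P["T"],near=np.array(near)))
E
```

```text
L [([338.2, 164.4], 52, [0.5843, 0.2109, 0.066]), ([299.9, 195.6], 58, [0.6001, 0.167, 0.066])]
M [([76.8, 274.0], 46, [0.5989, -0.0766, 0.066]), ([123.2, 280.2], 68, [0.6217, -0.0359, 0.066])]
L [([237.6, 160.6], 15, [0.599, 0.1672, 0.066]), ([216.9, 167.2], 16, [0.5834, 0.2107, 0.066])]
M [([331.3, 153.3], 15, [0.6198, -0.036, 0.066]), ([349.9, 163.3], 16, [0.598, -0.0768, 0.066])]
R [([388.6, 163.6], 15, [0.599, -0.1619, 0.066]), ([409.8, 165.5], 13, [0.5956, -0.2086, 0.066])]
```

Request:
apply_moves --moves '[0, 0, -1.5, 0, 0, 0, 0, 0, -3, 0, 0, 0, 0, 0, -4.5, 0, 0, 0, 0, 0, -5, 0, 0, 0, 0, 0, -5.2, 0, 0, 0, 0, 0, -5.4, 0, 0, 0, 0, 0, -5.6, 0, 0, 0, 0, 0, -5.8, 0, 0, 0, 0, 0, -5.8, 0, 0, 0, 0, 0, -5.8, 0, 0, 0]'

```text
clock: 2.4
tcp_pos: [0.5915, 0.189, 0.0953]
orientation: [0.001, 0.177, 0.984, 0.0]
wrist_force: [0.4, -0.9, 0.7]
finger_gap: 0.0002
grip_force: 0.0
```

Request:
apply_moves --moves '[0, 0, -0.1, 0, 0, 0, 0, 0, -0.2, 0, 0, 0, 0, 0, -0.3, 0, 0, 0, 0, 0, -0.4, 0, 0, 0, 0, 0, -0.4, 0, 0, 0]'

```text
clock: 2.82
tcp_pos: [0.5928, 0.1893, 0.0909]
orientation: [0.003, 0.177, 0.984, 0.001]
wrist_force: [-10.2, -1.3, 33.3]
finger_gap: -0.0001
grip_force: 16.9
```

Run:
```python
from h import *
im,K,T=cam("wrist"); cv2.imwrite("pics/w2.png",im[120:330,200:440])
s=status.get_state(); print(s['wrist_force'],s['tcp_pos'],s['tau'].round(2))
for b in blobs(red(im)): print(b, onz(b[0],K,T,.08).round(4))
```

```text
[-10.31585527  -1.57065069  33.26015009] [0.59276431 0.18921622 0.090871  ] [-8.300e-01 -3.538e+01  2.097e+01 -4.410e+00 -3.000e-02 -0.000e+00]
(array([ 51.5, 177.7]), [20, 163, 63, 27, 1196]) [0.5141 0.0943 0.08  ]
(array([315.3, 243.5]), [286, 229, 62, 37, 1069]) [0.5842 0.1914 0.08  ]
```

View pics/w2.png

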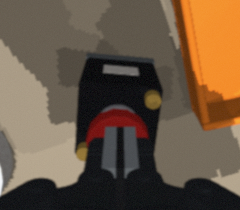

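Left plunger stopped dead at about 9 mm under 33 N, so it is a sticker and goes in the bin. I'll raise, turn so the fingers stay clear of the bin wall, and grasp.

Request:
apply_moves --moves '[0, 0, 1, 0, 0, 0, 0, 0, 3.2, 0, 0, 0, 0, 0, 3.2, 0, 0, 0, 0, 0, 3.2, 0, 0, 1.487, 0, 0, 3.2, 0, 0, 1.487, 0, 0, 3.2, 0, 0, 1.487, 0, 0, 3.2, 0, 0, 1.487, 0, 0, 3.2, 0, 0, 1.487, 0, 0, 3.2, 0, 0, 1.487, 0, 0, 3.2, 0, 0, 1.487, 0, 0, 3.2, 0, 0, 1.487, 0, 0, 3.2, 0, 0, 1.487, 0, 0, 3.2, 0, 0, 1.487, 0, 0, 3.2, 0, 0, 1.487, 0, 0, 3.2, 0, 0, 1.487, 0, 0, 3.2, 0, 0, 1.487, 0, 0, 3.2, 0, 0, 1.487]' --claw 80 --newtons 40

```text
clock: 4.28
tcp_pos: [0.5908, 0.1887, 0.1641]
orientation: [-0.0, -0.534, 0.845, 0.0]
wrist_force: [0.4, 1.3, 0.1]
finger_gap: 0.0682
grip_force: 0.0
```

Run:
```python
from h import *
im,K,T=cam("wrist"); s=status.get_state(); print(s['tcp_pos'],s['orientation'],s['wrist_force'],s['finger_gap'])
print([p[2] for p in studs(im,K,T,near=np.array((.592,.189)))])
x=2*np.arctan2(s['orientation'][2],s['orientation'][1]);print("ytool deg",np.degrees(x)-90)
im,K,T=cam("top"); print([p[2] for p in studs(im,K,T,near=np.array((.592,.189)))])
```

```text
[0.59085429 0.18870111 0.16415859] [-1.07139002e-04 -5.34119649e-01  8.45408886e-01  5.73911185e-05] [ 0.79645408 -0.13233058  1.20778917] 0.06786826291325437
[[0.6, 0.1667, 0.066]]
ytool deg 154.5684563154683
[[0.6017, 0.2247, 0.066], [0.5988, 0.1667, 0.066], [0.5834, 0.2112, 0.066]]
```

Unmoved. Descend and grasp.

Request:
apply_moves --moves '[0.06, 0.02, -1.5, 0, 0, 0, 0.06, 0.02, -3, 0, 0, 0, 0.06, 0.02, -4, 0, 0, 0, 0.06, 0.02, -5, 0, 0, 0, 0.06, 0.02, -5.1, 0, 0, 0, 0.06, 0.02, -5.1, 0, 0, 0]'

```text
clock: 4.88
tcp_pos: [0.5907, 0.189, 0.0352]
orientation: [-0.002, -0.535, 0.845, 0.001]
wrist_force: [0.4, -0.1, 0.1]
finger_gap: 0.0683
grip_force: 0.0
```

Request:
apply_moves --moves '[0, 0, 0, 0, 0, 0, 0, 0, 0, 0, 0, 0, 0, 0, 0, 0, 0, 0, 0, 0, 0, 0, 0, 0, 0, 0, 0, 0, 0, 0, 0, 0, 0, 0, 0, 0, 0, 0, 1, 0, 0, 0, 0, 0, 2, 0, 0, 0, 0, 0, 4, 0, 0, 0, 0, 0, 4, 0, 0, 0]' --claw 0 --newtons 60

```text
clock: 5.72
tcp_pos: [0.5953, 0.1899, 0.1437]
orientation: [0.004, -0.535, 0.845, -0.002]
wrist_force: [1.7, 0.5, -0.6]
finger_gap: 0.0432
grip_force: 62.0
```

Request:
apply_moves --moves '[-0.3, 1.3, 0, 0, 0, 0.1, -0.6, 2.6, 0, 0, 0, 0.2, -0.9, 3.9, 0, 0, 0, 0.31, -1.1, 5.1, 0, 0, 0, 0.31, -1.1, 5.1, 0, 0, 0, 0.31, -1.1, 5.1, -1, 0, 0, 0.31, -1.1, 5.1, -2, 0, 0, 0.31, -1.1, 5.1, -3, 0, 0, 0.31, -1.1, 5.1, -3.5, 0, 0, 0.31, -1.1, 5.1, -3.8, 0, 0, 0.31, -1.1, 5.1, -3.8, 0, 0, 0.31, -1.1, 5.1, -3.8, 0, 0, 0.31]'

```text
clock: 6.72
tcp_pos: [0.5637, 0.3164, 0.044]
orientation: [-0.0, -0.659, 0.752, 0.0]
wrist_force: [-6.4, -1.9, 11.4]
finger_gap: 0.0433
grip_force: 64.2
```

Request:
apply_moves --moves '[0, 0, 0, 0, 0, 0, 0, 0, 0, 0, 0, 0, 0, 0, 0, 0, 0, 0, 0, 0, 0, 0, 0, 0, 0, 0, 0.5, 0, 0, 0, 0, 0, 1.5, 0, 0, 0, 0, 0, 3, 0, 0, 0, 0, 0, 5, 0, 0, 0, 0, 0, 6, 0, 0, 0, 0, 0, 6, 0, 0, 0]' --claw 75

```text
clock: 7.55
tcp_pos: [0.5686, 0.3183, 0.2004]
orientation: [0.006, -0.659, 0.752, -0.002]
wrist_force: [0.6, -0.4, 0.7]
finger_gap: 0.0643
grip_force: 0.0
```

Run:
```python
from h import *
s=status.get_state(); print(s['tcp_pos'],s['clock'])
im,K,T=cam("scene");cv2.imwrite("pics/s2.png",im)
S=np.load("scene0.npz")
P,KP,TP=cam("top"); np.savez("top1.npz",im=P,K=KP,T=TP); cv2.imwrite("pics/t2.png",P)
for b in blobs(red(P)): print(b[0],b[1][4],onz(b[0],KP,TP,.085).round(3))
for n,near in [("L",(.565,.316)),("M",(.61,-.057)),("R",(.598,-.186))]: print(n,studs(P,KP,TP,near=np.array(near)))
```

```text
[0.56857571 0.31830899 0.20041169] 7.55
[341.6 155.2] 164 [ 0.61  -0.057  0.085]
[401.7 161.5] 166 [ 0.599 -0.186  0.085]
[164.1 173. ] 175 [0.564 0.315 0.085]
[292.8 205. ] 59 [0.5   0.045 0.085]
[393.1 239.7] 571 [ 0.431 -0.163  0.085]
[336.7 230.3] 61 [ 0.449 -0.047  0.085]
[280.5 263.6] 65 [0.38  0.067 0.085]
[236.1 301.9] 92 [0.304 0.152 0.085]
L []
M [([331.3, 153.3], 15, [0.6198, -0.036, 0.066]), ([349.9, 163.3], 16, [0.598, -0.0768, 0.066])]
R [([388.8, 163.6], 16, [0.599, -0.1623, 0.066]), ([409.8, 165.5], 13, [0.5956, -0.2086, 0.066])]
```

View pics/t2.png

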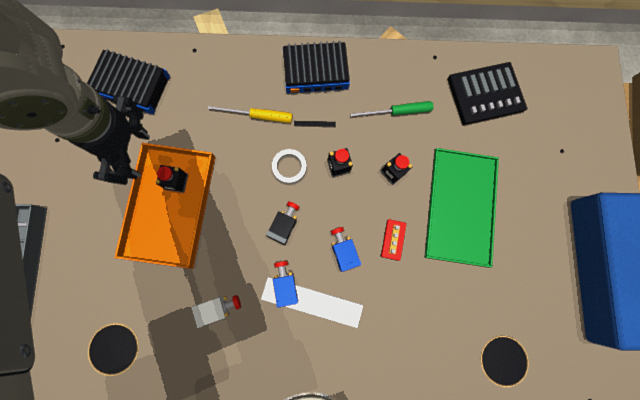

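The reject stands in the bin at (171,178) and nothing else has moved. Next is the toppled one: I'll hover over it with the camera on its head side.

Request:
apply_moves --moves '[-3.6, -10, 0, 0, 0, 1.27, -3.6, -10, 0, 0, 0, 1.27, -3.6, -10, 0, 0, 0, 1.27, -3.6, -10, 0, 0, 0, 1.27, -3.6, -10, 0, 0, 0, 1.27, -3.6, -10, 0, 0, 0, 1.27, -3.6, -10, 0, 0, 0, 1.27, -3.6, -10, 0, 0, 0, 1.27, -3.6, -10, 0, 0, 0, 1.27, -3.6, -10, 0, 0, 0, 1.27, -3.6, -10, 0, 0, 0, 1.27, -3.6, -10, 0, 0, 0, 1.27, -3.6, -10, 0, 0, 0, 1.27, -3.6, -10, 0, 0, 0, 1.27, -3.6, -10, 0, 0, 0, 1.27]'

```text
clock: 8.9
tcp_pos: [0.4745, 0.0669, 0.1912]
orientation: [0.0, 0.977, -0.214, -0.001]
wrist_force: [-0.2, 0.8, -0.0]
finger_gap: 0.0639
grip_force: 0.0
```

Run:
```python
from h import *
s=status.get_state(); q=s['orientation']; print(s['tcp_pos'],s['joint_pos'].round(3)); x=np.degrees(2*np.arctan2(q[2],q[1]))-90; print("ytool",x)
im,K,T=cam("wrist"); cv2.imwrite("pics/w3.png",im); np.savez("w3.npz",im=im,K=K,T=T)
for b in blobs(red(im)): print(b, onz(b[0],K,T,.022).round(4))
for p in studs(im,K,T,z=.03): print(p)
```

```text
[0.47450686 0.06689417 0.19118535] [-0.028  0.151 -0.283  1.138 -0.    -2.737]
ytool -114.76482056928839
(array([586.3,  92.5]), [560, 38, 59, 111, 4023]) [ 0.4484 -0.1699  0.022 ]
(array([323.4, 133.5]), [307, 127, 33, 14, 433]) [0.5106 0.0478 0.022 ]
(array([452.1, 142.5]), [435, 128, 35, 30, 635]) [ 0.4556 -0.0529  0.022 ]
(array([356.8, 262.8]), [343, 250, 29, 27, 533]) [0.3809 0.0705 0.022 ]
(array([307.6, 354.8]), [296, 341, 24, 29, 495]) [0.2998 0.163  0.022 ]
([492.2, 152.2], 79, [0.4352, -0.0797, 0.03])
([305.6, 156.4], 59, [0.5, 0.0699, 0.03])
([343.1, 163.8], 68, [0.4802, 0.0427, 0.03])
([447.3, 170.1], 57, [0.4363, -0.0391, 0.03])
([2.0, 196.6], 50, [0.5821, 0.3364, 0.03])
([354.9, 279.7], 43, [0.3689, 0.0785, 0.03])
([387.4, 280.7], 42, [0.3545, 0.0498, 0.03])
([55.3, 340.0], 7, [0.4342, 0.3919, 0.03])
([283.0, 348.2], 37, [0.3249, 0.1797, 0.03])
([56.2, 358.2], 10, [0.4147, 0.4059, 0.03])
```

View pics/w3.png

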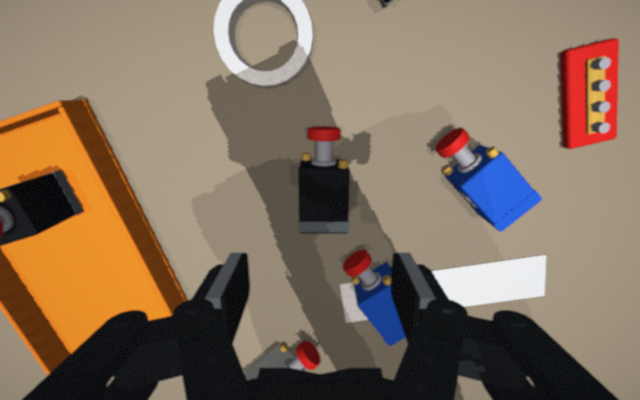

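The picture shows the toppled black isolator upright in the image: head at (323,133), housing from about (300,165) to (350,233), with its foot toward the gripper. I'll measure the foot edge and axis.

Run:
```python
from h import *
S=np.load("w3.npz"); im,K,T=S["im"],S["K"],S["T"]
c=im[160:240,290:365]; 
# foot edge row & side edges by saturation/brightness
g=cv2.cvtColor(im,cv2.COLOR_BGR2GRAY)
print([int(v) for v in g[215:242,318]],[int(v) for v in g[215:242,336]])
print(195,[int(v) for v in g[195,290:362]])
print(210,[int(v) for v in g[215,290:362]])
h=cv2.cvtColor(im,cv2.COLOR_BGR2HSV); 
for uv in [(325,233.5),(325,222),(299.5,195),(350,195),(299.5,215),(350,215),(299,233),(349,233)]: print(uv,onz(uv,K,T,.044).round(4))
d=onz((323.4,133.5),K,T,.022)[:2]-onz((325,233.5),K,T,.044)[:2]; print(np.linalg.norm(d),np.degrees(np.arctan2(d[1],d[0])))
P=np.load("top1.npz")
x,e=tri([ray((292.8,205),P["K"],P["T"]),ray((323.4,133.5),K,T)]);print(x,e)
```

```text
[21, 21, 17, 17, 14, 17, 44, 63, 71, 71, 72, 72, 70, 73, 71, 72, 67, 56, 63, 82, 93, 98, 102, 102, 103, 102, 104] [20, 17, 22, 18, 22, 24, 51, 80, 86, 87, 88, 86, 87, 90, 90, 88, 82, 68, 74, 93, 103, 103, 102, 103, 102, 102, 103]
195 [85, 85, 83, 83, 84, 83, 85, 78, 56, 36, 17, 16, 18, 17, 20, 14, 15, 17, 13, 14, 20, 17, 16, 20, 13, 16, 10, 15, 22, 17, 19, 16, 7, 19, 13, 22, 14, 18, 16, 13, 19, 10, 15, 18, 17, 12, 17, 17, 13, 10, 19, 19, 17, 17, 18, 21, 13, 21, 35, 60, 70, 72, 73, 71, 72, 74, 80, 83, 89, 91, 91, 92]
210 [85, 83, 86, 84, 82, 80, 85, 81, 68, 46, 25, 16, 19, 18, 23, 20, 17, 18, 17, 13, 19, 20, 16, 21, 23, 18, 11, 15, 21, 19, 21, 25, 24, 16, 16, 10, 20, 17, 19, 17, 19, 21, 22, 23, 19, 14, 20, 16, 16, 8, 13, 15, 15, 20, 14, 9, 14, 36, 63, 89, 96, 100, 101, 103, 102, 104, 105, 103, 100, 98, 92, 92]
(325, 233.5) [0.4318 0.0824 0.044 ]
(325, 222) [0.4419 0.0779 0.044 ]
(299.5, 195) [0.4739 0.0875 0.044 ]
(350, 195) [0.4556 0.0479 0.044 ]
(299.5, 215) [0.4573 0.0955 0.044 ]
(350, 215) [0.4387 0.0551 0.044 ]
(299, 233) [0.442  0.1034 0.044 ]
(349, 233) [0.4232 0.0627 0.044 ]
0.08612299685944431 -23.73239049005922
[0.51080334 0.04742192 0.023439  ] [0.00030756509968633746, 0.0003075650996863407]
```

The axis is at −24.7°, width 43.6 mm, origin about (0.470, 0.066). I'll grasp with a 25° lean over the head so the tool ends 25° below horizontal once upright.

Request:
apply_moves --moves '[0.87, -0.5, -1, 0.182, 0.396, 0, 0.87, -0.5, -2, 0.182, 0.396, 0, 0.87, -0.5, -3, 0.182, 0.396, 0, 0.87, -0.5, -4, 0.182, 0.396, 0, 0.87, -0.5, -4.4, 0.182, 0.396, 0, 0.87, -0.5, -4.4, 0.182, 0.396, 0]' --claw 80

```text
clock: 9.45
tcp_pos: [0.4952, 0.0541, 0.0781]
orientation: [-0.046, 0.953, -0.21, -0.214]
wrist_force: [0.2, 0.0, 0.3]
finger_gap: 0.0683
grip_force: 0.0
```

Run:
```python
from h import *
from scipy.spatial.transform import Rotation as R
s=status.get_state(); q=s['orientation']; M=R.from_quat(q,scalar_first=True).as_matrix(); print(s['tcp_pos'],s['joint_pos'].round(3)); print(M.round(3).tolist())
G=np.array([.4737,.0645,.028]); t=G+.011*M[:,2]; print("tcp target",t,"shift from cmd",(t-[.4964,.0539,.0816])/.025)
im,K,T=cam("top")
for b in blobs(red(im)): print(b[0],b[1][4])
```

```text
[0.49516131 0.05413832 0.07809276] [-0.128  0.603 -0.009  1.383  0.126 -2.864]
[[0.82, -0.419, -0.389], [-0.38, -0.908, 0.177], [-0.427, 0.003, -0.904]]
tcp target [0.46942135 0.066444   0.01805445] shift from cmd [-1.07914589  0.50175993 -2.54182217]
[401.7 161.4] 165
[164. 173.] 178
[393.1 239.8] 574
```

Request:
apply_moves --moves '[-0.4, 0.18, -1, 0, 0, 0, -0.8, 0.38, -1.9, 0, 0, 0, -1.08, 0.5, -2.5, 0, 0, 0, -1.08, 0.5, -2.5, 0, 0, 0, -1.08, 0.5, -2.5, 0, 0, 0]'

```text
clock: 9.92
tcp_pos: [0.4697, 0.0674, 0.0218]
orientation: [-0.046, 0.954, -0.208, -0.21]
wrist_force: [-0.1, -0.9, 0.8]
finger_gap: 0.0686
grip_force: 0.0
```

Request:
apply_moves --moves '[0, 0, 0, 0, 0, 0, 0, 0, 0, 0, 0, 0, 0, 0, 0, 0, 0, 0, 0, 0, 0, 0, 0, 0, 0, 0, 0, 0, 0, 0, 0, 0, 0, 0, 0, 0, 0, 0, 1, 0, 0, 0, 0, 0, 2, 0, 0, 0, 0, 0, 4, 0, 0, 0, 0, 0, 5, 0, 0, 0, 0, 0, 5, 0, 0, 0]' --claw 0 --newtons 60

```text
clock: 10.83
tcp_pos: [0.4731, 0.0664, 0.1512]
orientation: [-0.047, 0.955, -0.209, -0.206]
wrist_force: [0.7, -0.4, -1.4]
finger_gap: 0.0431
grip_force: 61.7
```

Held at 43 mm. I'll stand it up in the air over a free spot near (0.49, 0.13).

Request:
apply_moves --moves '[0.97, 2.48, 0, -0.657, -1.426, 0, 0.97, 2.48, 0, -0.657, -1.426, 0, 0.97, 2.48, 0, -0.657, -1.426, 0, 0.97, 2.48, 0, -0.657, -1.426, 0, 0.97, 2.48, 0, -0.657, -1.426, 0, 0.97, 2.48, 0, -0.657, -1.426, 0, 0.97, 2.48, 0, -0.657, -1.426, 0, 0.97, 2.48, 0, -0.657, -1.426, 0, 0.97, 2.48, 0, -0.657, -1.426, 0, 0.97, 2.48, 0, -0.657, -1.426, 0, 0.97, 2.48, 0, -0.657, -1.426, 0, 0.97, 2.48, 0, -0.657, -1.426, 0, 0.97, 2.48, 0, -0.657, -1.426, 0, 0.97, 2.48, 0, -0.657, -1.426, 0, 0.97, 2.48, 0, -0.657, -1.426, 0, 0.97, 2.48, 0, -0.657, -1.426, 0, 0.97, 2.48, 0, -0.657, -1.426, 0]'

```text
clock: 12.25
tcp_pos: [0.5087, 0.1575, 0.1603]
orientation: [0.129, 0.829, -0.192, 0.509]
wrist_force: [-0.0, -0.1, -1.5]
finger_gap: 0.0432
grip_force: 63.7
```

Run:
```python
from h import *
from scipy.spatial.transform import Rotation as R
s=status.get_state(); q=s['orientation']; M=R.from_quat(q,scalar_first=True).as_matrix(); print(s['tcp_pos'],s['joint_pos'].round(3),s['finger_gap'],s['grip_force']); print(M.round(3).tolist())
im,K,T=cam("scene"); im2,K2,T2=cam("wrist")
u=proj(s['tcp_pos'],K,T).astype(int); print(u)
a=im[max(0,u[1]-90):u[1]+90,max(0,u[0]-110):u[0]+110]
cv2.imwrite("pics/s3.png",np.hstack([cv2.resize(a,(396,324)),cv2.resize(im2,(404,324))]))
```

```text
[0.50866026 0.15749005 0.16029419] [ 0.581  0.142 -1.027 -0.374 -0.892 -2.491] 0.04320922876335187 63.703436851501465
[[0.407, -0.45, 0.795], [-0.188, -0.893, -0.409], [0.894, 0.017, -0.448]]
[352 143]
```

View pics/s3.png

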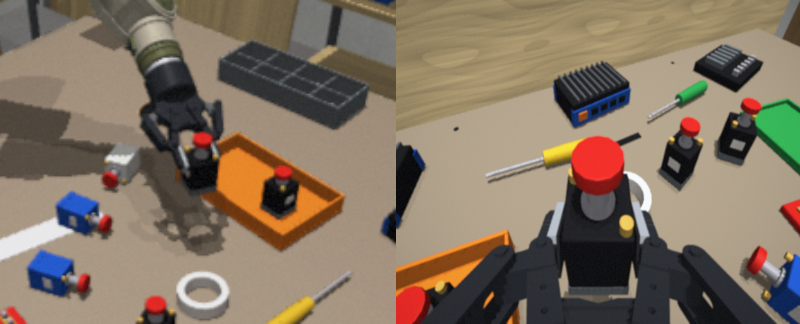

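It is upright in the grip, but the elbow is at its limit (q3 = −1.027), so the spot must be farther out. I'll shift outward and yaw so the tool comes in over the free area.

Request:
apply_moves --moves '[1, 0.1, 0, 0, 0, 0.1, 2, 0.1, 0, 0, 0, 0.2, 3, 0.1, 0, 0, 0, 0.35, 3.8, 0.1, -0.5, 0, 0, 0.35, 3.8, 0.1, -1.2, 0, 0, 0.35, 3.8, 0.1, -1.2, 0, 0, 0.35, 3.8, 0.1, -1.2, 0, 0, 0.35, 3.8, 0.1, -1.2, 0, 0, 0.35]'

```text
clock: 13.02
tcp_pos: [0.6287, 0.1768, 0.1416]
orientation: [0.045, 0.856, -0.05, 0.512]
wrist_force: [-0.4, -0.5, -2.1]
finger_gap: 0.0432
grip_force: 66.2
```

Run:
```python
from h import *
from scipy.spatial.transform import Rotation as R
s=status.get_state(); q=s['orientation']; M=R.from_quat(q,scalar_first=True).as_matrix(); print(s['tcp_pos'],s['joint_pos'].round(3),s['finger_gap'],s['grip_force']); print(M.round(3).tolist())
# body axis in tool frame: at grasp, h in tool = M0^T h
M0=np.array([[0.82,-0.419,-0.389],[-0.38,-0.908,0.177],[-0.427,0.003,-0.904]]); h=np.array([.908,-.418,0]); zt=M0.T@h
zb=M@zt; print("body z",zb.round(3),"fix rotvec",np.cross(zb,[0,0,1]).round(3))
```

```text
[0.62866673 0.17683747 0.14160353] [ 0.334  0.275 -1.027 -0.76  -0.419 -2.93 ] 0.04321918592649085 66.19317412376404
[[0.471, -0.132, 0.872], [-0.04, -0.991, -0.128], [0.881, 0.025, -0.472]]
body z [0.053 0.02  0.998] fix rotvec [ 0.02  -0.053  0.   ]
```

Request:
apply_moves --moves '[0, -0.4, -1, 0.02, -0.053, 0, 0, -0.8, -2, 0.02, -0.053, 0, 0, -0.8, -3, 0.02, -0.053, 0, 0, -0.8, -3.4, 0.02, -0.053, 0, 0, -0.8, -3.4, 0.02, -0.053, 0, 0, -0.8, -3.4, 0.02, -0.053, 0]'

```text
clock: 13.52
tcp_pos: [0.6593, 0.1755, 0.0588]
orientation: [0.042, 0.848, -0.061, 0.525]
wrist_force: [1.1, 0.2, -2.6]
finger_gap: 0.0428
grip_force: 66.2
```

Run:
```python
from h import *
from scipy.spatial.transform import Rotation as R
s=status.get_state(); q=s['orientation']; M=R.from_quat(q,scalar_first=True).as_matrix(); print(s['tcp_pos'],s['joint_pos'].round(3),s['finger_gap'],s['wrist_force'].round(1)); print(M.round(3).tolist())
M0=np.array([[0.82,-0.419,-0.389],[-0.38,-0.908,0.177],[-0.427,0.003,-0.904]]); h=np.array([.908,-.418,0]); zt=M0.T@h
zb=M@zt; print("body z",zb.round(3),"fix rotvec",np.cross(zb,[0,0,1]).round(3))
im,K,T=cam("scene")
u=proj(s['tcp_pos'],K,T).astype(int); print(u)
cv2.imwrite("pics/s4.png",cv2.resize(im[u[1]-80:u[1]+60,u[0]-90:u[0]+90],None,fx=4,fy=4,interpolation=cv2.INTER_CUBIC))
```

```text
[0.65928069 0.17548003 0.05883663] [ 0.316  0.576 -1.027 -1.094 -0.416 -2.928] 0.04276508727557226 [ 1.1  0.2 -2.6]
[[0.441, -0.148, 0.885], [-0.06, -0.989, -0.136], [0.896, 0.007, -0.445]]
body z [0.02  0.005 0.999] fix rotvec [ 0.005 -0.02   0.   ]
[397 191]
```

View pics/s4.png

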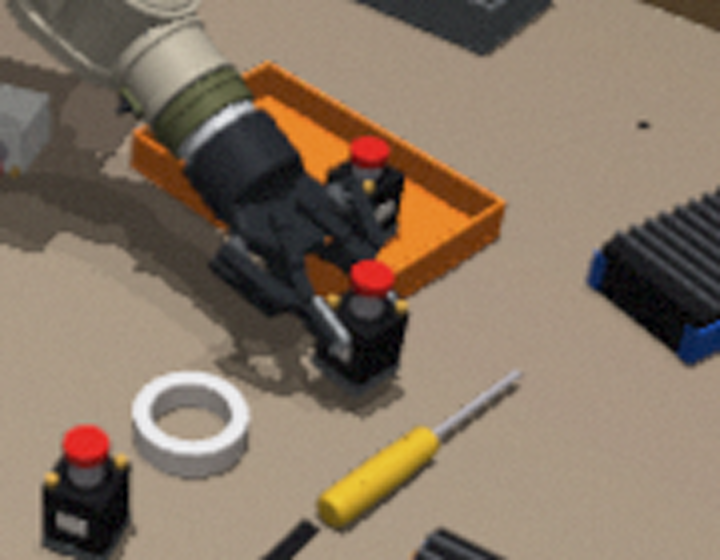

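Upright in the picture at (365,340), 2 cm up. As it descends, the elbow limit pushes it outward toward the yellow driver. I'll yaw back a bit and move away from both the driver and the bin.

Request:
apply_moves --moves '[-0.2, -0.4, 0, 0.005, -0.02, -0.1, -0.4, -0.8, 0, 0.005, -0.02, -0.2, -0.8, -1.2, 0, 0.005, -0.02, -0.25, -0.8, -1.2, -0.3, 0.005, -0.02, -0.25, -0.8, -1.2, -0.3, 0.005, -0.02, -0.25, -0.8, -1.2, -0.3, 0.005, -0.02, -0.25]'

```text
clock: 14.07
tcp_pos: [0.64, 0.1455, 0.0522]
orientation: [0.104, 0.828, -0.168, 0.525]
wrist_force: [-0.3, 0.0, -2.5]
finger_gap: 0.0431
grip_force: 66.5
```

```bash
cat > st.py <<'E'
from h import *
from scipy.spatial.transform import Rotation as R
s=status.get_state(); q=s['orientation']; M=R.from_quat(q,scalar_first=True).as_matrix(); print(s['tcp_pos'],s['joint_pos'].round(3),s['finger_gap'],s['wrist_force'].round(1),s['clock'])
M0=np.array([[0.82,-0.419,-0.389],[-0.38,-0.908,0.177],[-0.427,0.003,-0.904]]); h=np.array([.908,-.418,0]); zt=M0.T@h
zb=M@zt; print("a",M[:,2].round(3),"body z",zb.round(3),"fix rotvec",np.cross(zb,[0,0,1]).round(3))
E
python3 st.py
python3 - <<'E'
from h import *
P=np.load("top1.npz")
for uv in [(210,108),(250,113),(292,118),(250,120)]: print(uv,onz(uv,P["K"],P["T"],.01).round(3))
E
```

```text
[0.6400178  0.14550561 0.05218716] [ 0.386  0.589 -0.983 -0.984 -0.69  -2.735] 0.043147763468312846 [-0.3  0.  -2.5] 14.0667
a [ 0.834 -0.348 -0.427] body z [-0.002 -0.004  0.999] fix rotvec [-0.004  0.002  0.   ]
(210, 108) [0.744 0.25  0.01 ]
(250, 113) [0.733 0.154 0.01 ]
(292, 118) [0.723 0.055 0.01 ]
(250, 120) [0.716 0.154 0.01 ]
```

Request:
apply_moves --moves '[0, 0, -0.2, 0, 0, 0, 0, 0, -0.3, 0, 0, 0, 0, 0, -0.4, 0, 0, 0, 0, 0, -0.46, 0, 0, 0, 0, 0, -0.46, 0, 0, 0]'

```text
clock: 14.48
tcp_pos: [0.6408, 0.1446, 0.0433]
orientation: [0.105, 0.826, -0.17, 0.528]
wrist_force: [-10.4, 0.3, 15.1]
finger_gap: 0.0429
grip_force: 68.2
```

```bash
python3 st.py
```

```text
[0.64079562 0.14460749 0.0433214 ] [ 0.386  0.621 -0.984 -1.023 -0.696 -2.735] 0.042875509644932905 [-10.4   0.3  15.1] 14.4833
a [ 0.835 -0.353 -0.421] body z [-0.009 -0.003  0.999] fix rotvec [-0.003  0.009  0.   ]
```

Foot on the table at 15 N. Open, then rise straight up with the fingers flanking the head.

Request:
apply_moves --moves '[0, 0, 0.1, 0, 0, 0, 0, 0, 0.1, 0, 0, 0, 0, 0, 0.1, 0, 0, 0, 0, 0, 0.1, 0, 0, 0]' --claw 72

```text
clock: 14.82
tcp_pos: [0.6397, 0.1448, 0.042]
orientation: [0.105, 0.828, -0.169, 0.524]
wrist_force: [-0.3, 0.2, 0.2]
finger_gap: 0.0615
grip_force: 0.0
```

Run:
```python
from h import *
s=status.get_state(); print(s['tcp_pos'],s['finger_gap'],s['wrist_force'].round(1))
im,K,T=cam("scene"); u=(397,191)
im2,K2,T2=cam("wrist")
cv2.imwrite("pics/s5.png",np.hstack([cv2.resize(im[u[1]-80:u[1]+60,u[0]-90:u[0]+90],(400,311),interpolation=cv2.INTER_CUBIC),cv2.resize(im2,(400,311))]))
```

```text
[0.63973276 0.14480619 0.04204784] 0.06147627257927189 [-0.3  0.2  0.2]
```

View pics/s5.png

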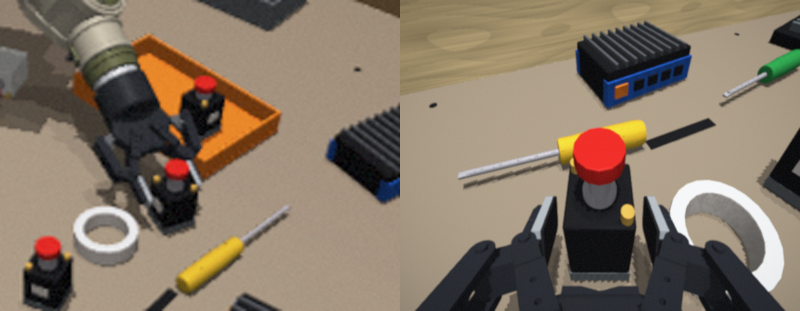

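It stands on its foot, free of the open fingers. I'll rise, then turn the tool down.

Request:
apply_moves --moves '[0, 0, 0.5, 0, 0, 0, 0, 0, 1.5, 0, 0, 0, 0, 0, 2.5, 0, 0, 0, 0, 0, 3.5, 0, 0, 0, 0, 0, 4.2, 0, 0, 0, 0, 0, 4.2, 0, 0, 0]'

```text
clock: 15.42
tcp_pos: [0.6415, 0.1457, 0.1525]
orientation: [0.103, 0.826, -0.17, 0.527]
wrist_force: [1.1, 0.5, 0.3]
finger_gap: 0.0612
grip_force: 0.0
```

Run:
```python
from h import *
from scipy.spatial.transform import Rotation as R
s=status.get_state(); print(s['tcp_pos'],s['joint_pos'].round(3),s['wrist_force'].round(1))
M=R.from_quat(s['orientation'],scalar_first=True).as_matrix(); a=M[:,2]; ax=np.cross(a,[0,0,-1]); th=np.arctan2(np.linalg.norm(ax),-a[2]); rv=ax/np.linalg.norm(ax)*th
print("to down",rv.round(3)); N=R.from_rotvec(rv).as_matrix()@M; print("ytool after",np.degrees(np.arctan2(N[1,1],N[0,1])))
```

```text
[0.64152996 0.14570071 0.1524792 ] [ 0.386  0.321 -0.933 -0.673 -0.692 -2.734] [1.1 0.5 0.3]
to down [0.437 1.047 0.   ]
ytool after -113.2416670383906
```

Request:
apply_moves --moves '[0, 0, 1, 0.437, 1.047, 0, 0, 0, 1.5, 0.437, 1.047, 0, 0, 0, 1.5, 0.437, 1.047, 0, 0, 0, 1.5, 0.437, 1.047, 0, 0, 0, 1.5, 0.437, 1.047, 0, 0, 0, 1.5, 0.437, 1.047, 0, 0, 0, 1.5, 0.437, 1.047, 0, 0, 0, 1.5, 0.437, 1.047, 0, 0, 0, 1.5, 0.437, 1.047, 0, 0, 0, 1.5, 0.437, 1.047, 0, 0, 0, 1.5, 0.437, 1.047, 0, 0, 0, 1.5, 0.437, 1.047, 0]' --claw 0

```text
clock: 16.42
tcp_pos: [0.6421, 0.1424, 0.1793]
orientation: [0.002, 0.98, -0.201, -0.009]
wrist_force: [0.4, -0.1, -2.3]
finger_gap: 0.0002
grip_force: 0.0
```

```bash
cat > look.py <<'E'
# usage: look.py x y  -> measure studs/head of isolator near (x,y)
from h import *; import sys
near=np.array([float(sys.argv[1]),float(sys.argv[2])])
s=status.get_state(); q=s['orientation']; print("tcp",s['tcp_pos'].round(4),"ytool",round(float(np.degrees(2*np.arctan2(q[2],q[1]))-90),1),"q6",s['joint_pos'][5].round(2),"clk",s['clock'])
for n in ("wrist","top"):
    im,K,T=cam(n)
    for b in blobs(red(im)):
        p=onz(b[0],K,T,.085)
        if np.hypot(*(p[:2]-near))<.07: print(n,"head",b[0],b[1][4],p.round(4))
    st=[np.array(x[2][:2]) for x in studs(im,K,T,near=near)]
    if len(st)==2:
        d=st[1]-st[0]; a=np.degrees(np.arctan2(d[1],d[0])); print(n,"centre",((st[0]+st[1])/2).round(4),"diag",np.linalg.norm(d).round(4),"sides",((a+45)%90).round(1))
    else: print(n,"studs",st)
E
python3 look.py .636 .146
```

```text
tcp [0.6421 0.1424 0.1793] ytool -113.2 q6 -2.64 clk 16.4167
wrist head [316.6 207.4] 1415 [0.6398 0.1463 0.085 ]
wrist centre [0.6406 0.1456] diag 0.0473 sides 66.8
top head [246.8 139.5] 157 [0.6407 0.1464 0.085 ]
top studs [array([0.6175, 0.1369])]
```

Request:
apply_moves --moves '[0.02, 0.03, -1, 0, 0, 0, 0.02, 0.03, -2, 0, 0, 0, 0.02, 0.03, -3, 0, 0, 0, 0.02, 0.03, -3.4, 0, 0, 0, 0.02, 0.03, -3.5, 0, 0, 0, 0.02, 0.03, -3.6, 0, 0, 0, 0.02, 0.03, -3.7, 0, 0, 0, 0.02, 0.03, -3.8, 0, 0, 0, 0.02, 0.03, -3.9, 0, 0, 0, 0.02, 0.03, -4, 0, 0, 0, 0.02, 0.03, -4, 0, 0, 0]'

```text
clock: 17.43
tcp_pos: [0.6405, 0.146, 0.0864]
orientation: [0.0, 0.98, -0.199, -0.002]
wrist_force: [-1.4, 1.1, 3.8]
finger_gap: -0.0001
grip_force: 1.9
```

Request:
apply_moves --moves '[0, 0, -0.1, 0, 0, 0, 0, 0, -0.2, 0, 0, 0, 0, 0, -0.3, 0, 0, 0, 0, 0, -0.4, 0, 0, 0, 0, 0, -0.5, 0, 0, 0, 0, 0, -0.5, 0, 0, 0]'

```text
clock: 17.93
tcp_pos: [0.6411, 0.1462, 0.0781]
orientation: [-0.0, 0.98, -0.199, -0.001]
wrist_force: [-10.1, -0.9, 25.4]
finger_gap: 0.0002
grip_force: 12.9
```

Tip at 70.1 mm, so it went fully home at 25 N: good. Now raise, open and grasp it.

Request:
apply_moves --moves '[0, 0, 1, 0, 0, 0, 0, 0, 2, 0, 0, 0, 0, 0, 2, 0, 0, 0, 0, 0, 2, 0, 0, 0, 0, 0, 2, 0, 0, 0, 0, 0, 2, 0, 0, 0, 0, 0, 2, 0, 0, 0, 0, 0, 1, 0, 0, 0, 0, 0, 0, 0, 0, 0, 0, 0, -1, 0, 0, 0, 0, 0, -1.44, 0, 0, 0, 0, 0, -1.44, 0, 0, 0]' --claw 75

```text
clock: 18.93
tcp_pos: [0.637, 0.1453, 0.032]
orientation: [0.002, 0.98, -0.199, -0.007]
wrist_force: [0.4, -0.3, -0.2]
finger_gap: 0.0638
grip_force: 0.0
```

Request:
apply_moves --moves '[0, 0, 0, 0, 0, 0, 0, 0, 0, 0, 0, 0, 0, 0, 0, 0, 0, 0, 0, 0, 0, 0, 0, 0, 0, 0, 0, 0, 0, 0, 0, 0, 0, 0, 0, 0, 0, 0, 1, 0, 0, 0, 0, 0, 2, 0, 0, 0, 0, 0, 4, 0, 0, 0, 0, 0, 5.5, 0, 0, 0, 0, 0, 5.5, 0, 0, 0]' --claw 0 --newtons 60

```text
clock: 19.85
tcp_pos: [0.6439, 0.1462, 0.1829]
orientation: [-0.001, 0.98, -0.199, 0.003]
wrist_force: [1.4, 0.7, -0.5]
finger_gap: 0.043
grip_force: 61.9
```

Request:
apply_moves --moves '[-0.1, -1, 0, 0, 0, -0.12, -0.2, -2, 0, 0, 0, -0.24, -0.3, -3, 0, 0, 0, -0.36, -0.4, -4, 0, 0, 0, -0.48, -0.5, -5, 0, 0, 0, -0.6, -0.6, -6, 0, 0, 0, -0.72, -0.7, -7, 0, 0, 0, -0.84, -0.8, -8, 0, 0, 0, -0.96, -0.9, -9, 0, 0, 0, -1.08, -1, -10, 0, 0, 0, -1.2, -1.1, -11, 0, 0, 0, -1.32, -1.2, -12, 0, 0, 0, -1.44, -1.3, -13, 0, 0, 0, -1.56, -1.5, -14, 0, 0, 0, -1.68, -1.6, -15, 0, 0, 0, -1.8, -1.8, -16, 0, 0, 0, -1.92, -1.9, -17, 0, 0, 0, -2.04, -2, -18, 0, 0, 0, -2.16, -2.1, -19, 0, 0, 0, -2.28, -2.14, -19.9, 0, 0, 0, -2.4]'

```text
clock: 21.52
tcp_pos: [0.586, -0.3533, 0.1736]
orientation: [0.003, -0.166, 0.986, 0.002]
wrist_force: [0.8, 1.1, -2.1]
finger_gap: 0.0429
grip_force: 61.9
```

Request:
apply_moves --moves '[0, 0, 0, 0, 0, -0.12, 0, 0, 0, 0, 0, -0.24, 0, 0, 0, 0, 0, -0.36, 0, 0, 0, 0, 0, -0.48, 0, 0, 0, 0, 0, -0.48, 0, 0, 0, 0, 0, -0.48]'

```text
clock: 22.02
tcp_pos: [0.5865, -0.3517, 0.1736]
orientation: [0.003, 0.068, 0.998, 0.001]
wrist_force: [0.2, -0.6, -1.7]
finger_gap: 0.0429
grip_force: 61.9
```

Run:
```python
from h import *
s=status.get_state(); q=s['orientation']; print(s['tcp_pos'],"ytool",np.degrees(2*np.arctan2(q[2],q[1]))-90,s['joint_pos'].round(2),s['finger_gap'],s['clock'])
# tray from wrist + top: rim corners
for n in("top","wrist"):
    im,K,T=cam(n); h=cv2.cvtColor(im,cv2.COLOR_BGR2HSV)
    m=((h[...,0]>50)&(h[...,0]<75)&(h[...,1]>150)&(h[...,2]>50)).astype(np.uint8)
    if n=="wrist": cv2.imwrite("pics/w4.png",im); np.savez("w4.npz",im=im,K=K,T=T)
    c=max(cv2.findContours(m,0,2)[0],key=cv2.contourArea); r=cv2.approxPolyDP(c,8,True)[:,0]
    w=np.array([onz(p,K,T,.014) for p in r]); print(n,r.tolist(),w.round(3).tolist())
```

```text
[ 0.5865116  -0.35173621  0.17359304] ytool 82.22752347416079 [-0.66  0.55  0.24  1.26  0.01 -0.52] 0.04293963626848852 22.0167
top [[436, 149], [427, 244], [447, 260], [491, 266], [496, 174], [478, 170], [479, 155]] [[0.652, -0.287, 0.014], [0.429, -0.256, 0.014], [0.394, -0.299, 0.014], [0.381, -0.398, 0.014], [0.594, -0.426, 0.014], [0.603, -0.384, 0.014], [0.64, -0.389, 0.014]]
wrist [[220, 0], [240, 241], [266, 242], [279, 199], [363, 200], [374, 241], [394, 241], [412, 0]] [[0.436, -0.407, 0.014], [0.636, -0.433, 0.014], [0.64, -0.409, 0.014], [0.599, -0.389, 0.014], [0.611, -0.314, 0.014], [0.653, -0.307, 0.014], [0.655, -0.289, 0.014], [0.456, -0.261, 0.014]]
```

View pics/w4.png

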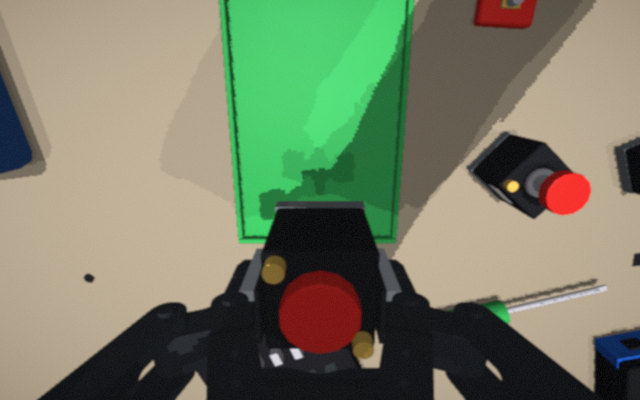

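The isolator is held square over the far end of the tray (tray corners at (239,241) and (395,241)). Lower and release.

Request:
apply_moves --moves '[0, 0, -1, 0, 0, 0, 0, 0, -2, 0, 0, 0, 0, 0, -3, 0, 0, 0, 0, 0, -4, 0, 0, 0, 0, 0, -4.8, 0, 0, 0, 0, 0, -5.1, 0, 0, 0, 0, 0, -5.26, 0, 0, 0, 0, 0, -5.26, 0, 0, 0]'

```text
clock: 22.78
tcp_pos: [0.5863, -0.3513, 0.0429]
orientation: [0.003, 0.069, 0.998, 0.001]
wrist_force: [-0.4, -0.1, -1.7]
finger_gap: 0.0434
grip_force: 61.8
```

Request:
apply_moves --moves '[0, 0, 0, 0, 0, 0, 0, 0, 0, 0, 0, 0, 0, 0, 0, 0, 0, 0, 0, 0, 0, 0, 0, 0, 0, 0, 0.4, 0, 0, 0, 0, 0, 1.5, 0, 0, 0, 0, 0, 3, 0, 0, 0, 0, 0, 4.5, 0, 0, 0, 0, 0, 5.5, 0, 0, 0, 0, 0, 5.5, 0, 0, 0]' --claw 75

```text
clock: 23.62
tcp_pos: [0.5895, -0.3539, 0.1885]
orientation: [0.008, 0.069, 0.998, -0.003]
wrist_force: [1.4, -0.3, 1.0]
finger_gap: 0.0638
grip_force: 0.0
```

```bash
python3 look.py .586 -.352; python3 look.py .598 -.186; python3 look.py .61 -.056
```

```text
tcp [ 0.5895 -0.3539  0.1885] ytool 82.1 q6 -0.52 clk 23.6167
wrist head [322.8 189.1] 1235 [ 0.5831 -0.3501  0.085 ]
wrist centre [ 0.5885 -0.3506] diag 0.0472 sides 82.4
top head [475.5 170.5] 155 [ 0.5819 -0.3452  0.085 ]
top centre [ 0.5875 -0.3526] diag 0.047 sides 81.9
tcp [ 0.5875 -0.3525  0.1824] ytool 82.0 q6 -0.52 clk 23.7167
wrist head [558.3 185.9] 1676 [ 0.5993 -0.1829  0.085 ]
wrist studs [array([ 0.5969, -0.2084])]
top head [401.7 161.5] 166 [ 0.5987 -0.1861  0.085 ]
top centre [ 0.5973 -0.1852] diag 0.0468 sides 40.8
tcp [ 0.5862 -0.3515  0.1791] ytool 82.0 q6 -0.52 clk 23.8167
wrist studs []
top head [341.6 155.2] 164 [ 0.61   -0.0569  0.085 ]
top centre [ 0.6089 -0.0564] diag 0.0463 sides 16.9
```

Good one stands in the tray at (0.588, −0.351). Next is the right isolator.

Request:
apply_moves --moves '[0.43, 6.67, 0, 0, 0, -0.72, 0.43, 6.67, 0, 0, 0, -0.72, 0.43, 6.67, 0, 0, 0, -0.72, 0.43, 6.67, 0, 0, 0, -0.72, 0.43, 6.67, 0, 0, 0, -0.72, 0.43, 6.67, 0, 0, 0, -0.72, 0.43, 6.67, -1, 0, 0, -0.72, 0.43, 6.67, -2, 0, 0, -0.72, 0.43, 6.67, -3, 0, 0, -0.72, 0.43, 6.67, -3.2, 0, 0, -0.72, 0.43, 6.67, -3.3, 0, 0, -0.72, 0.43, 6.67, -3.4, 0, 0, -0.72, 0.43, 6.67, -3.5, 0, 0, -0.72, 0.43, 6.67, -3.6, 0, 0, -0.72, 0.43, 6.67, -3.7, 0, 0, -0.72, 0.43, 6.67, -3.8, 0, 0, -0.72, 0.43, 6.67, -3.8, 0, 0, -0.72]' --claw 0

```text
clock: 25.33
tcp_pos: [0.5974, -0.1852, 0.0863]
orientation: [0.004, 0.416, 0.909, -0.0]
wrist_force: [-1.2, -0.4, 2.6]
finger_gap: 0.0002
grip_force: 1.4
```

Request:
apply_moves --moves '[0, 0, -0.1, 0, 0, 0, 0, 0, -0.2, 0, 0, 0, 0, 0, -0.3, 0, 0, 0, 0, 0, -0.4, 0, 0, 0, 0, 0, -0.5, 0, 0, 0, 0, 0, -0.5, 0, 0, 0]'

```text
clock: 25.83
tcp_pos: [0.5982, -0.1855, 0.078]
orientation: [0.005, 0.416, 0.909, -0.0]
wrist_force: [-9.5, 5.2, 27.3]
finger_gap: -0.0004
grip_force: 13.6
```

Request:
apply_moves --moves '[0, 0, 1, 0, 0, 0, 0, 0, 2, 0, 0, 0, 0, 0, 2.5, 0, 0, 0, 0, 0, 2.5, 0, 0, 0, 0, 0, 2.5, 0, 0, 0, 0, 0, 2.5, 0, 0, 0, 0, 0, 2.5, 0, 0, 0]' --claw 75

```text
clock: 26.42
tcp_pos: [0.5966, -0.1847, 0.1334]
orientation: [0.002, 0.416, 0.909, -0.0]
wrist_force: [-0.1, 0.4, 0.2]
finger_gap: 0.0637
grip_force: 0.0
```

```bash
python3 look.py .598 -.186;python3 look.py .61 -.056
```

```text
tcp [ 0.5966 -0.1847  0.1334] ytool 40.8 q6 0.43 clk 26.4167
wrist head [320.1 221.2] 1781 [ 0.5938 -0.1796  0.085 ]
wrist centre [ 0.5984 -0.1849] diag 0.0464 sides 40.9
top head [396.2 163.1] 58 [ 0.5949 -0.1741  0.085 ]
top studs [array([ 0.5983, -0.1621])]
tcp [ 0.5966 -0.1848  0.1334] ytool 40.8 q6 0.43 clk 26.5167
wrist head [508.5  67.1] 3402 [ 0.6111 -0.055   0.085 ]
wrist studs [array([ 0.5994, -0.0768])]
top head [341.6 155.2] 164 [ 0.61   -0.0569  0.085 ]
top centre [ 0.6089 -0.0564] diag 0.0463 sides 16.9
```

Fully home again, so it is good. Grasp and lift.

Request:
apply_moves --moves '[0.04, 0, -1.2, 0, 0, 0, 0.04, 0, -2.4, 0, 0, 0, 0.04, 0, -3.4, 0, 0, 0, 0.04, 0, -3.94, 0, 0, 0, 0.04, 0, -3.94, 0, 0, 0, 0.04, 0, -3.94, 0, 0, 0]'

```text
clock: 27.12
tcp_pos: [0.5975, -0.1847, 0.0352]
orientation: [0.002, 0.416, 0.909, -0.0]
wrist_force: [-0.4, 0.3, 0.9]
finger_gap: 0.0644
grip_force: 0.0
```

Request:
apply_moves --moves '[0, 0, 0, 0, 0, 0, 0, 0, 0, 0, 0, 0, 0, 0, 0, 0, 0, 0, 0, 0, 0, 0, 0, 0, 0, 0, 0, 0, 0, 0, 0, 0, 0, 0, 0, 0, 0, 0, 1, 0, 0, 0, 0, 0, 2, 0, 0, 0, 0, 0, 4, 0, 0, 0, 0, 0, 5.4, 0, 0, 0, 0, 0, 5.4, 0, 0, 0]' --claw 0 --newtons 60

```text
clock: 28.03
tcp_pos: [0.6021, -0.1866, 0.1803]
orientation: [0.01, 0.416, 0.909, -0.0]
wrist_force: [1.3, -0.7, -0.3]
finger_gap: 0.0431
grip_force: 62.1
```

Request:
apply_moves --moves '[-0.8, -0.8, 0, 0, 0, 0.12, -1.6, -1.6, 0, 0, 0, 0.24, -2.4, -2.4, 0, 0, 0, 0.36, -3.2, -3.2, 0, 0, 0, 0.48, -4, -4, 0, 0, 0, 0.6, -4.8, -4.8, 0, 0, 0, 0.72, -5.6, -5.5, 0, 0, 0, 0.72, -5.96, -5.87, 0, 0, 0, 0.72, -5.96, -5.87, 0, 0, 0, 0.72, -5.96, -5.87, -1, 0, 0, 0.72, -5.96, -5.87, -2, 0, 0, 0.72, -5.96, -5.87, -3, 0, 0, 0.72, -5.96, -5.87, -4, 0, 0, 0.72, -5.96, -5.87, -4.7, 0, 0, 0.72, -5.96, -5.87, -5, 0, 0, 0.72, -5.96, -5.87, -5.16, 0, 0, 0.72, -5.96, -5.87, -5.16, 0, 0, 0.72]'

```text
clock: 29.45
tcp_pos: [0.4498, -0.3306, 0.0433]
orientation: [0.003, 0.069, 0.998, 0.001]
wrist_force: [-0.3, -0.6, -2.0]
finger_gap: 0.0431
grip_force: 62.2
```

Request:
apply_moves --moves '[0, 0, 0, 0, 0, 0, 0, 0, 0, 0, 0, 0, 0, 0, 0, 0, 0, 0, 0, 0, 0, 0, 0, 0, 0, 0, 0.4, 0, 0, 0, 0, 0, 1.5, 0, 0, 0, 0, 0, 3, 0, 0, 0, 0, 0, 4.5, 0, 0, 0, 0, 0, 5.5, 0, 0, 0, 0, 0, 5.5, 0, 0, 0]' --claw 75

```text
clock: 30.28
tcp_pos: [0.452, -0.3343, 0.1871]
orientation: [0.007, 0.069, 0.998, -0.003]
wrist_force: [0.6, -0.2, 0.6]
finger_gap: 0.0642
grip_force: 0.0
```

```bash
python3 look.py .449 -.332; python3 look.py .61 -.056
```

```text
tcp [ 0.452  -0.3343  0.1871] ytool 82.0 q6 -0.64 clk 30.2833
wrist head [324.3 190.4] 1233 [ 0.4461 -0.3296  0.085 ]
wrist centre [ 0.4511 -0.3302] diag 0.0476 sides 82.6
top head [470. 233.] 170 [ 0.4473 -0.3246  0.085 ]
top studs [array([ 0.4341, -0.3136])]
tcp [ 0.4501 -0.3326  0.1818] ytool 82.0 q6 -0.64 clk 30.3833
wrist studs [array([ 0.5996, -0.0763])]
top head [341.6 155.2] 165 [ 0.61   -0.0569  0.085 ]
top centre [ 0.6089 -0.0564] diag 0.0463 sides 16.9
```

Request:
apply_moves --moves '[6.42, 11.03, 0, 0, 0, 0.424, 6.42, 11.03, 0, 0, 0, 0.424, 6.42, 11.03, 0, 0, 0, 0.424, 6.42, 11.03, 0, 0, 0, 0.424, 6.42, 11.03, 0, 0, 0, 0.424, 6.42, 11.03, 0, 0, 0, 0.424, 6.42, 11.03, 0, 0, 0, 0.424, 6.42, 11.03, 0, 0, 0, 0.424, 6.42, 11.03, 0, 0, 0, 0.424, 6.42, 11.03, -1, 0, 0, 0.424, 6.42, 11.03, -2, 0, 0, 0.424, 6.42, 11.03, -3, 0, 0, 0.424, 6.42, 11.03, -3.2, 0, 0, 0.424, 6.42, 11.03, -3.3, 0, 0, 0.424, 6.42, 11.03, -3.4, 0, 0, 0.424, 6.42, 11.03, -3.5, 0, 0, 0.424, 6.42, 11.03, -3.6, 0, 0, 0.424, 6.42, 11.03, -3.7, 0, 0, 0.424, 6.42, 11.03, -3.8, 0, 0, 0.424, 6.42, 11.03, -3.8, 0, 0, 0.424]' --claw 0

```text
clock: 32.15
tcp_pos: [0.6105, -0.0564, 0.0871]
orientation: [0.004, -0.142, 0.99, 0.001]
wrist_force: [-3.9, -0.3, 12.6]
finger_gap: 0.0
grip_force: 6.5
```

Request:
apply_moves --moves '[0, 0, -0.1, 0, 0, 0, 0, 0, -0.2, 0, 0, 0, 0, 0, -0.2, 0, 0, 0, 0, 0, -0.2, 0, 0, 0]'

```text
clock: 32.48
tcp_pos: [0.6118, -0.0565, 0.087]
orientation: [0.006, -0.142, 0.99, -0.0]
wrist_force: [-11.8, 1.6, 37.4]
finger_gap: -0.0003
grip_force: 18.9
```

```bash
python3 -c "
from h import *
s=status.get_state();print(s['tcp_pos'],s['wrist_force'])"
```

```text
[ 0.61183841 -0.05646163  0.08702609] [-11.77699896   1.62303081  37.42445805]
```

Stuck at 13 mm under 37 N: reject.

Request:
apply_moves --moves '[0, 0, 1, 0, 0, 0, 0, 0, 2, 0, 0, 0, 0, 0, 2.2, 0, 0, 0, 0, 0, 2.2, 0, 0, 0, 0, 0, 2.2, 0, 0, 0, 0, 0, 2.2, 0, 0, 0, 0, 0, 2.2, 0, 0, 0]' --claw 75

```text
clock: 33.07
tcp_pos: [0.6089, -0.0558, 0.1329]
orientation: [0.001, -0.142, 0.99, 0.002]
wrist_force: [-0.1, 0.2, -0.3]
finger_gap: 0.064
grip_force: 0.0
```

```bash
python3 look.py .61 -.056
```

```text
tcp [ 0.6089 -0.0558  0.1329] ytool 106.3 q6 -0.51 clk 33.0667
wrist head [316.5 224.6] 1916 [ 0.6066 -0.0574  0.085 ]
wrist centre [ 0.6101 -0.0566] diag 0.0467 sides 16.6
top studs []
```

Request:
apply_moves --moves '[0.02, 0, -1.2, 0, 0, 0, 0.02, 0, -2.4, 0, 0, 0, 0.02, 0, -3.4, 0, 0, 0, 0.02, 0, -3.94, 0, 0, 0, 0.02, 0, -3.94, 0, 0, 0, 0.02, 0, -3.94, 0, 0, 0]'

```text
clock: 33.67
tcp_pos: [0.6093, -0.0558, 0.035]
orientation: [0.001, -0.142, 0.99, 0.002]
wrist_force: [-0.0, -0.1, -0.7]
finger_gap: 0.064
grip_force: 0.0
```

Request:
apply_moves --moves '[0, 0, 0, 0, 0, 0, 0, 0, 0, 0, 0, 0, 0, 0, 0, 0, 0, 0, 0, 0, 0, 0, 0, 0, 0, 0, 0, 0, 0, 0, 0, 0, 0, 0, 0, 0, 0, 0, 1, 0, 0, 0, 0, 0, 2, 0, 0, 0, 0, 0, 4, 0, 0, 0, 0, 0, 5.4, 0, 0, 0, 0, 0, 5.4, 0, 0, 0]' --claw 0 --newtons 60

```text
clock: 34.58
tcp_pos: [0.6142, -0.0568, 0.18]
orientation: [0.009, -0.142, 0.99, -0.001]
wrist_force: [2.7, -0.4, -1.2]
finger_gap: 0.043
grip_force: 62.2
```

Request:
apply_moves --moves '[-0.5, 1.2, 0, 0, 0, 0.1, -1, 2.4, 0, 0, 0, 0.2, -1.5, 3.6, 0, 0, 0, 0.3, -2, 4.8, 0, 0, 0, 0.4, -2.5, 6, 0, 0, 0, 0.5, -3, 7.2, 0, 0, 0, 0.6, -3.5, 8.4, 0, 0, 0, 0.7, -4, 9.6, 0, 0, 0, 0.8, -4.5, 10.8, 0, 0, 0, 0.9, -5, 12, 0, 0, 0, 1, -5.5, 13.2, 0, 0, 0, 1.1, -6, 14.4, 0, 0, 0, 1.154, -6.34, 15.5, 0, 0, 0, 1.154, -6.34, 15.5, 0, 0, 0, 1.154]'

```text
clock: 35.75
tcp_pos: [0.4496, 0.3356, 0.1709]
orientation: [0.002, -0.661, 0.75, 0.004]
wrist_force: [-0.6, -0.6, -1.7]
finger_gap: 0.0429
grip_force: 62.1
```

Request:
apply_moves --moves '[0, 0, -1, 0, 0, 0, 0, 0, -2, 0, 0, 0, 0, 0, -3, 0, 0, 0, 0, 0, -4, 0, 0, 0, 0, 0, -4.7, 0, 0, 0, 0, 0, -5, 0, 0, 0, 0, 0, -5.16, 0, 0, 0, 0, 0, -5.16, 0, 0, 0]'

```text
clock: 36.42
tcp_pos: [0.4511, 0.3308, 0.0431]
orientation: [0.001, -0.659, 0.752, 0.003]
wrist_force: [1.0, -0.0, -1.8]
finger_gap: 0.0429
grip_force: 62.4
```

Request:
apply_moves --moves '[0, 0, 0, 0, 0, 0, 0, 0, 0, 0, 0, 0, 0, 0, 0, 0, 0, 0, 0, 0, 0, 0, 0, 0, 0, 0, 0.4, 0, 0, 0, 0, 0, 1.5, 0, 0, 0, 0, 0, 3, 0, 0, 0, 0, 0, 5, 0, 0, 0, 0, 0, 7, 0, 0, 0, 0, 0, 8, 0, 0, 0, 0, -1, 8, 0, 0, 0, 0, -3, 8, 0, 0, 0, 0, -4, 8, 0, 0, 0, 0, -4, 8, 0, 0, 0]' --claw 75

```text
clock: 37.58
tcp_pos: [0.4516, 0.2273, 0.2436]
orientation: [0.001, -0.657, 0.753, 0.002]
wrist_force: [-0.0, -0.3, -0.2]
finger_gap: 0.0641
grip_force: 0.0
```

```bash
python3 look.py .4515 .331; python3 look.py .565 .316
python3 - <<'E'
from h import *
P,K,T=cam("top"); cv2.imwrite("pics/t9.png",P)
for b in blobs(red(P)): print(b[0],b[1][4],onz(b[0],K,T,.08).round(3))
E
```

```text
tcp [0.4516 0.2273 0.2436] ytool 172.2 q6 -1.13 clk 37.5833
wrist head [333.7 277.8] 727 [0.4515 0.3271 0.085 ]
wrist studs []
top studs [array([0.4239, 0.3385])]
tcp [0.4521 0.2305 0.2433] ytool 172.3 q6 -1.13 clk 37.6833
wrist head [209.1 269.1] 122 [0.5702 0.3051 0.085 ]
wrist studs []
top studs []
[475.5 170.1] 172 [ 0.584 -0.348  0.08 ]
[393.1 239.8] 571 [ 0.431 -0.164  0.08 ]
[470.1 232.8] 181 [ 0.448 -0.327  0.08 ]
[336.7 230.3] 61 [ 0.449 -0.047  0.08 ]
[280.4 263.6] 66 [0.38  0.067 0.08 ]
[236.1 302. ] 92 [0.304 0.153 0.08 ]
```

View pics/t9.png

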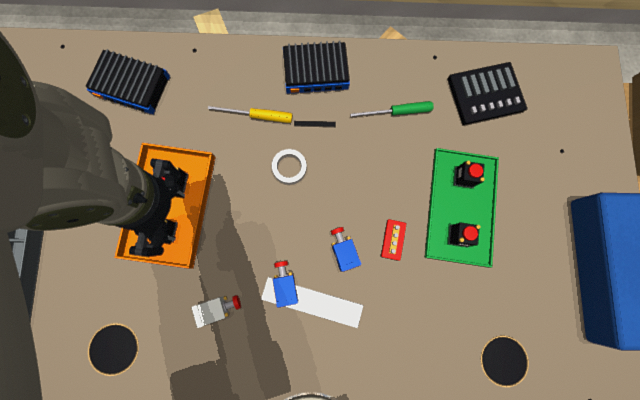

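Two good ones stand in the green tray at (468,174) and (464,234). The arm hides the bin, so I'll move off for a last check.

Request:
apply_moves --moves '[0, -2, 1, 0, 0, 0, 0, -4, 2, 0, 0, 0, 0, -6, 2, 0, 0, 0, 0, -8, 2, 0, 0, 0, 0, -8, 2, 0, 0, 0, 0, -8, 2, 0, 0, 0, 0, -8, 2, 0, 0, 0]'

```text
clock: 38.42
tcp_pos: [0.4524, 0.0301, 0.2924]
orientation: [0.002, -0.658, 0.753, 0.003]
wrist_force: [-0.4, 0.6, 0.3]
finger_gap: 0.064
grip_force: 0.0
```

Run:
```python
from h import *
P,K,T=cam("top"); S,K2,T2=cam("scene")
cv2.imwrite("pics/fin.png",np.hstack([cv2.resize(P[130:280,100:520],(420,150))[:, :420],S[100:250,200:500]]))
for b in blobs(red(P)): print(b[0],b[1][4],onz(b[0],K,T,.08).round(3))
print(status.get_state()['clock'])
for c in [(.565,.316),(.4515,.331),(.587,-.352),(.45,-.331)]:
    print(c,[x[2] for x in studs(P,K,T,z=.071,near=np.array(c),r=.035)])
```

```text
[475.6 170. ] 161 [ 0.584 -0.348  0.08 ]
[395.3 241.2] 437 [ 0.429 -0.169  0.08 ]
[470.2 232.7] 172 [ 0.448 -0.327  0.08 ]
38.5167
(0.565, 0.316) []
(0.4515, 0.331) []
(0.587, -0.352) [[0.6041, -0.3367, 0.071], [0.5676, -0.3646, 0.071]]
(0.45, -0.331) [[0.4628, -0.3479, 0.071], [0.4348, -0.3116, 0.071]]
```

View pics/fin.png

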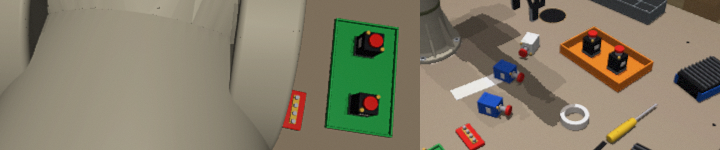

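The scene view shows both rejects standing in the orange bin, two good ones upright in the tray, the bystanders in place and the arm clear. Handing in.

```bash
python3 -c "
from h import *
print(job.hand_in())"
```

```text
the job is handed in; nothing more can be done
None
```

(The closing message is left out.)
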